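Clip the amplifier board into the spring vice

ROBOT

A 6-joint arm with a two-finger parallel gripper is mounted at the origin on the work surface. World frame = base frame: x ahead of the robot, y to its left, z up, the work surface at z = 0. Lengths are in m, angles in degrees, forces in N, time in s.
With the tool pointing down it reaches from about 0.275 to 0.725 m from the base axis. Payload 15.9 kg.
Tool frame: the origin (TCP) lies at the very end of the fingers, on their centre line; the grasp point (between the pads) lies 19 mm behind it (manip.hold_point_z is the distance from the TCP to the grasp point, in m); z points along the fingers, y is the line along which they close (so a half turn about z gives the same grasp; the last joint's range is limited). The gripper opens to 85 mm and grips with 20 to 120 N. Pads are 22 mm wide; open, the fingers measure 114 mm over their backs; the gripper's body (76 mm by 85 mm) begins 54 mm behind the grasp point. The pads swing forward as they close: fully open they stand 13 mm farther back than shut.
Start: joints at [69.5, 12.198, -1.971, 75.831, 0, 90], TCP at [0.175, 0.468, 0.231] pointing down, gripper open.
Joint ranges: [-170.91, 170.91], [-42.67, 98.43], [-65.05, 77.54], [-120.47, 116.71], [-90, 82.35], [-180, 180]. Speed limits (degrees/s): [108.29, 108.29, 136.94, 147.25, 180, 180].

INTERFACE

Orientations are given as a 3x3 rotation matrix whose columns are the frame's x, y, z axes.
In Python, from station import manip gives the robot as it stands.
- The arm moves only by the shell command python3 -m pendant 'ROWS' [FORCE]. ROWS is JSON, a list of rows, each an object with "fingers": the finger opening in m, from 0 to 0.0854; "xyz": the shift along the tool's x, y, z in m, a list of three; "rotation": the turn, a rotation vector about the tool's x, y, z in rad, a list of three. A call has exactly 5 rows; each row shifts and turns the commanded pose from where the row before left it, along the tool's axes as they then stand; what a row does not reach is not made up. A row lasts 1/10 s, in which the tool goes at most 50 mm and 8.59 degrees, less where a joint would pass 70% of its speed; a pose out of reach is approached as far as the arm can. A call is refused whole if a number of a shift passes 0.05 or a number of a turn 0.15, either way. A call with a gripper value outside its range is refused whole. The fingers move at their own pace and stop on an object; FORCE is the grip in N (left out, the last holds). Time passes only in rows, so rows that do not move let the fingers close, or fill a call up. It gives the time, the measured TCP pose, the force, the opening and the grip force at its end, in the units of the state.
- manip.state(): the state, without advancing time (a new reading comes with each control period).
- manip.camera(name): name is "side" or "top" or "wrist"; returns (picture, depth): 420x560x3 uint8, red, green, blue; 420x560 float32, m along the optical axis (not along the pixel's ray), 0 where there is no reading.
- manip.camera_params(name): a dict with "fx", "fy", "cx", "cy" (pixels), "R" (3x3) and "t" (3): a world point X has camera coordinates R X + t. Camera axes: x right, y down, z forward; pixel columns grow to the right and rows downward; lengths in m; the calibration is good to about 2 mm. A picture is of the moment at which its call begins: read the wrist's pose just before it. camera_params takes no time and is no camera call; for the wrist camera it gives the pose at the moment of the call.
- manip.hand_in(): hands the job in; it is judged then, once.
The state is a dict: "time": time; "joint_positions": joint angles; "joint_velocities": joint speeds; "effort": joint torques, N m; "eef_pos": TCP position; "tool_rot": TCP orientation; "wrist_force": force on the tool from outside, world axes, zero at the start; "torque": the same for the moment, N m; "gripper_width": finger opening in m; "finger_force": force on a finger pad.
Only numpy, scipy, OpenCV 4.12 (cv2) and the standard library are available. Lean on these libraries where they do the work, as an engineer would, in place of code of your own. Each camera call takes 0.05 s, during which the arm holds its last target. There are 200 camera calls.

TASK

Mount the green circuit board in the blue spring board vice so it can be worked on, heat sink up: push one end under the lip of one sprung jaw until the other end can drop down inside the opposite lip, then let the springs centre it so that it sits level on both ledges, under both lips and squarely in the middle of the jaws' width. Push gently - never more than 22 N on the vice - and find the jaws by touch, since their head can stand up to 9 mm either way along the base. Let go of the board and leave everything else on the desk as it is.

Things in the scene. Friction and masses are not known exactly. Their poses are not given: they have to be found in the camera images.
- board: loose green circuit board, 100 (its x) x 70 (its y) x 4 mm thick, about 0.2 kg, lying flat on the desk, with a finned aluminium heat sink in its middle. Origin: centre of the underside; z up. Chips beside the sink stand 2 mm above the board. Either end may go to either jaw.
- sink_top (a point): top centre of the board's heat sink, a block 34 (board's x) x 40 (board's y) mm, 28 mm tall, its top 32 mm above the board's underside; the part to grip
- vice: blue base of a spring board vice, fixed, 204 (its x) x 80 (its y) mm; origin: centre of its underside on the desk, z up. A steel head on it carries two facing sprung jaws, 60 mm wide in y, near at -x, far at +x. The head is clamped anywhere from -9 to +9 mm along the base's x: that offset is NOT in this pose; find it by touch or by eye.
- vice_mid (a point): point 40 mm above the vice's origin, level with the ledges. Each jaw, heights above the desk: ledge top at 40 mm, reaching 12 mm inward from the jaw's upright face; face from 40 to 48 mm; orange lip from 48 to 51 mm, overhanging the face 4.5 mm inward (slot 8 mm high). At rest the faces are 92 mm apart, 46 mm either side of the head's centre; the lip edges 83 mm apart.
- jaw_near (a joint): how far the jaw at the vice's -x end is pushed outward (to -x) from rest, in m, hard stop at 0.018. Its spring pushes inward with 2 N plus 1.2 N per mm. A level board hard against this face clears the other, resting lip once this jaw is pushed back 12.5 mm (17 N). Seated board: about 4 mm on both jaws.
- jaw_far (a joint): the same for the jaw at the vice's +x end: how far it is pushed outward (to +x) from rest, in m, 0 to 0.018; same spring, same shape. Nothing between or behind the jaws rises above the ledges (40 mm). More than 22 N on the vice strains it.
- key: bystander: chrome straight Morse key on a dark base, 110 x 55 x 53 mm; origin under its centre; leave alone
- transceiver: bystander: black handheld radio lying on its back, 115 x 56 x 34 mm plus aerial; origin under its centre; leave alone
- tweezers: bystander: stainless tweezers lying flat, 130 x 25 x 5 mm; origin under its centre; leave alone
- jar: bystander: capped glass jar of aluminium connectors, 68 mm across, 93 mm tall; origin under its centre; leave alone
- mug: bystander: blue ceramic mug, 80 mm across, with two red screwdrivers standing in it, 170 mm tall in all; origin under its centre; leave alone
- tray: bystander: grey divided tray of brass spacers, 110 x 80 x 22 mm; origin under its centre; leave alone
- meter: bystander: yellow hand multimeter lying flat, 150 x 78 x 44 mm; origin under its centre; leave alone
There are look-alikes about, which are no part of the job. There is more than one size of the board; the one meant has the size given above. There is more than one size of the vice; the one meant has the size given above.

How it is judged:
By the outcome, as a careful person would: the job done as asked, in the order asked, and still so for the second after the job is handed in, with the robot touching nothing.
It also fails if it takes over 51 s, if anything falls off the work surface, if the arm or the gripper's body presses on something with over 40 N, if the wrist force passes 120 N, or if a joint passes its speed limit or range.

## Working session

There is one attempt and no reset: what is moved stays moved. The work goes in short steps, Python scripts to look and compute and a shell command to move; the robot and the scene stay as the last step left them, time stands still between calls to the robot, and variables do not carry over. Pictures are saved under pics/ and viewed, at most 10 in all, crops included, and the job is handed in when it is done.

```bash
mkdir -p pics; ls; cat > h.py <<'E'
import numpy as np, cv2
from station import manip
def P(n):
    p=manip.camera_params(n); return p,np.array(p["R"]),np.array(p["t"])
def snap(n,f=None):
    pr=P(n); a,d=manip.camera(n)
    if f: cv2.imwrite(f"pics/{f}.png",a[:,:,::-1])
    return a,d,pr
def cloud(d,pr):
    p,R,t=pr; v,u=np.indices(d.shape)
    c=np.stack([(u-p["cx"])/p["fx"]*d,(v-p["cy"])/p["fy"]*d,d],-1)
    return (c-t)@R
def ray(uv,pr,z):
    p,R,t=pr; uv=np.atleast_2d(uv).astype(float)
    c=np.c_[(uv[:,0]-p["cx"])/p["fx"],(uv[:,1]-p["cy"])/p["fy"],np.ones(len(uv))]@R
    o=-R.T@t; return o+c*((z-o[2])/c[:,2])[:,None]
E
python3 - <<'E'
from h import *
for n in("top","side"):
    a,d,pr=snap(n,n+"0"); np.savez(n+"0.npz",a=a,d=d); print(n,-pr[1].T@pr[2])
print(manip.state())
E
```

```text
pics
top [ 3.82623723e-01 -7.04894270e-04  1.37510651e+00]
side [-0.0226557  -0.75881155  1.01028155]
{'time': 0.1, 'joint_positions': array([ 6.95003624e+01,  1.22210993e+01, -2.00497474e+00,  7.58312384e+01,
        1.95712315e-03,  9.00008061e+01]), 'joint_velocities': array([-0.06915205, -0.09145768, -0.05289232,  0.06887268,  0.07575715,
       -0.04515262]), 'effort': array([-5.48633489e-04, -6.87249327e+01,  4.87807488e+01,  1.23214675e-02,
        1.96806275e-05,  6.95230071e-06]), 'eef_pos': array([0.17498174, 0.46804972, 0.23087108]), 'tool_rot': array([[-9.36669465e-01,  3.50214459e-01, -3.82298711e-04],
       [ 3.50214666e-01,  9.36669009e-01, -9.24985231e-04],
       [ 3.41441535e-05, -1.00029204e-03, -9.99999499e-01]]), 'wrist_force': array([-0.72392936,  0.40050944, -0.70408778]), 'torque': array([-0.00878972, -0.01682758, -0.02797683]), 'finger_force': 0.0, 'gripper_width': 0.08562883951101855}
```

View pics/top0.png

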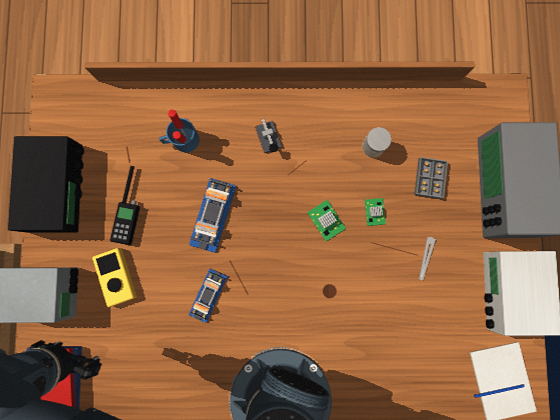

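View pics/side0.png

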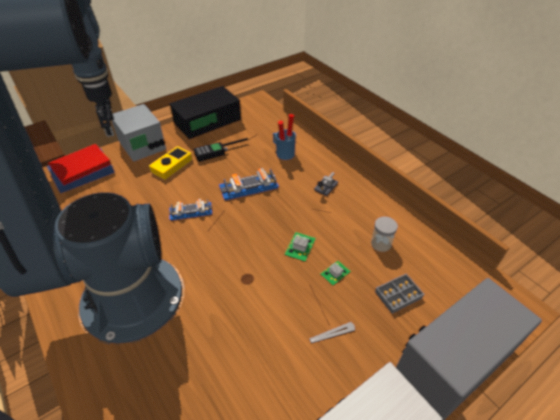

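Top view: the larger board is at about (326,219) and the larger vice at (213,215). The smaller look-alikes are at (375,211) and (208,295).

```bash
cat > loc.py <<'E'
from h import *
z=np.load("top0.npz"); a,d=z["a"],z["d"]; pr=P("top"); X=cloud(d,pr)
hsv=cv2.cvtColor(a,cv2.COLOR_RGB2HSV)
def box(m,z,nm):
    n,l,s,c=cv2.connectedComponentsWithStats(m.astype(np.uint8))
    for i in range(1,n):
        if s[i,4]<150: continue
        yx=np.argwhere(l==i)[:,::-1]
        w=ray(yx,pr,z)[:,:2].astype(np.float32)
        r=cv2.minAreaRect(w*1000); print(nm,c[i],s[i,4],"ctr",np.round(r[0],1),"size",np.round(r[1],1),"ang",round(r[2],2))
v,u=np.indices(d.shape); roi=(u>180)&(u<400)&(v>160)&(v<330)
g=roi&(hsv[...,0]>45)&(hsv[...,0]<85)&(hsv[...,1]>120)
g=cv2.morphologyEx(g.astype(np.uint8),cv2.MORPH_CLOSE,np.ones((9,9)))
box(g,.004,"board")
h=X[...,2]
box(roi&(h>.022)&(h<.05)&(u>290),.032,"sink")
b=roi&(hsv[...,0]>100)&(hsv[...,0]<125)&(hsv[...,1]>120)
b=cv2.morphologyEx(b.astype(np.uint8),cv2.MORPH_CLOSE,np.ones((25,25)))
box(b,.01,"vice")
o=roi&(hsv[...,0]<14)&(hsv[...,1]>100)&(h>.035)
box(o,.051,"lip")
for (uu,vv) in [(213,215),(213,200),(326,219)]: print(h[vv-2:vv+3,uu-2:uu+3].round(3)[2])
c=a[170:260,180:360]; cv2.imwrite("pics/crop1.png",cv2.resize(c[:,:,::-1],None,fx=4.4,fy=4.4,interpolation=cv2.INTER_CUBIC))
E
python3 loc.py
```

```text
board [374.2630137  211.80273973] 365 ctr [ 526.9 -277.5] size [76.8 52.8] ang 5.06
board [325.93850659 220.13909224] 683 ctr [ 502.6 -135.9] size [101.3  70.4] ang 32.29
vice [210.66587918 243.2159973 ] 2963 ctr [421.3 202.1] size [113.2 408.2] ang 84.89
[0.028 0.024 0.031 0.031 0.021]
[0.017 0.008 0.022 0.017 0.039]
[0.03  0.03  0.017 0.028 0.008]
```

View pics/crop1.png

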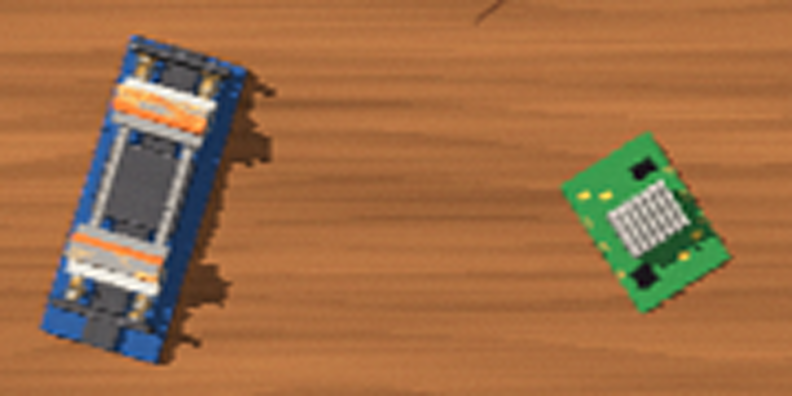

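The crop shows the large vice with base corners at about (130,35), (247,70), (160,362), (40,328). Its head sits toward the far end, and the board's long axis runs at about 32°. Next I'll refine the vice and work out a move over it.

```bash
cat >> h.py <<'E'
from scipy.spatial.transform import Rotation as Ro
def go(xyz,yaw=None,s=None):
    """shift in current tool axes (mm) and rotvec (rad) to reach target TCP; yaw = heading of tool y, tool down"""
    s=s or manip.state(); R=np.array(s["tool_rot"])
    print("shift mm",np.round(R.T@(np.array(xyz)-s["eef_pos"])*1000,1))
    if yaw is not None:
        c,q=np.cos(np.radians(yaw)),np.sin(np.radians(yaw))
        G=np.c_[[q,-c,0],[c,q,0],[0,0,-1]]
        print("then rot",np.round(Ro.from_matrix(R.T@G).as_rotvec(),3))
E
python3 - <<'E'
from h import *
z=np.load("top0.npz"); a=z["a"]; pr=P("top"); hsv=cv2.cvtColor(a,cv2.COLOR_RGB2HSV)
v,u=np.indices(a.shape[:2]); roi=(u>180)&(u<250)&(v>170)&(v<260)
b=roi&(hsv[...,0]>100)&(hsv[...,0]<125)&(hsv[...,1]>120)
n,l,s,c=cv2.connectedComponentsWithStats(b.astype(np.uint8)); 
w=ray(np.argwhere(b)[:,::-1],pr,.012)[:,:2].astype(np.float32)*1000
print(cv2.minAreaRect(w),s[1:])
o=roi&(hsv[...,0]<16)&(hsv[...,1]>130)&(hsv[...,2]>200)
n,l,s,c=cv2.connectedComponentsWithStats(o.astype(np.uint8))
for i in range(1,n):
    if s[i,4]>20: print(c[i],s[i,4],ray(c[i],pr,.051))
print(P("wrist")[0]); print(-P("wrist")[1].T@P("wrist")[2])
go([.50,.15,.30],72.9)
E
```

```text
((518.714111328125, 193.89044189453125), (78.65367126464844, 202.2384490966797), 73.54920959472656) [[210 178   1   1   1]
 [212 179   3   1   3]
 [207 181   4   8  17]
 [216 180   2   1   2]
 [206 183  30  69 327]
 [214 184   3   5   8]
 [197 196  10  25  69]
 [209 200   3   3   7]
 [220 203   1   3   3]
 [203 219   3   3   7]
 [214 223   1   2   2]
 [191 229   5   9  20]
 [198 234   4   5  11]
 [209 237   1   1   1]
 [190 239  10   8  54]]
[216.58333333 195.38333333] 60 [[0.56915373 0.17684896 0.051     ]]
[206.41025641 226.1025641 ] 39 [[0.48242079 0.20417799 0.051     ]]
{'fx': 366.34110207605846, 'fy': 366.34110207605846, 'cx': 280.8072058622165, 'cy': 211.87526604887037, 'R': array([[ 3.51356383e-01,  9.36241742e-01, -3.04989661e-04],
       [ 8.99756021e-01, -3.37573791e-01,  2.76555668e-01],
       [ 2.58820004e-01, -9.74440155e-02, -9.60997851e-01]]), 't': array([-0.49856664, -0.03567181,  0.3777988 ])}
[0.10948861 0.49155126 0.37277702]
shift mm [-415.8 -184.2  -69. ]Traceback (most recent call last):
  File "<stdin>", line 13, in <module>
  File "h.py", line 25, in go
    print("then rot",np.round(Ro.from_matrix(R.T@G).as_rotvec(),3))
                              ~~~~~~~~~~~~~~^^^^^^^
  File "scipy/spatial/transform/_rotation.pyx", line 1143, in scipy.spatial.transform._rotation.Rotation.from_matrix
ValueError: Non-positive determinant (left-handed or null coordinate frame) in rotation matrix 0: [[-9.98239366e-01  5.93141368e-02 -3.41441535e-05]
 [ 5.93140731e-02  9.98238869e-01  1.00029204e-03]
 [-9.34154799e-05 -9.96505660e-04  9.99999499e-01]].
```

```bash
sed -i 's/G=np.c_\[\[q,-c,0\]/G=np.c_[[-q,c,0]/' h.py
python3 -m pendant '[{"fingers":0.085,"xyz":[-0.04,-0.0142,0.003],"rotation":[0,0,0]},{"fingers":0.085,"xyz":[-0.04,-0.0142,0.003],"rotation":[0,0,0]},{"fingers":0.085,"xyz":[-0.04,-0.0142,0.003],"rotation":[0,0,0]},{"fingers":0.085,"xyz":[-0.04,-0.0142,0.003],"rotation":[0,0,0]},{"fingers":0.085,"xyz":[-0.04,-0.0142,0.003],"rotation":[0,0,0]}]' 100
python3 -m pendant '[{"fingers":0.085,"xyz":[-0.04,-0.0142,0.003],"rotation":[0,0,0]},{"fingers":0.085,"xyz":[-0.04,-0.0142,0.003],"rotation":[0,0,0]},{"fingers":0.085,"xyz":[-0.04,-0.0142,0.003],"rotation":[0,0,0]},{"fingers":0.085,"xyz":[-0.04,-0.0142,0.003],"rotation":[0,0,0]},{"fingers":0.085,"xyz":[-0.04,-0.0142,0.003],"rotation":[0,0,0]}]'
python3 -m pendant '[{"fingers":0.085,"xyz":[0,0,0],"rotation":[0,0,-0.07]},{"fingers":0.085,"xyz":[0,0,0],"rotation":[0,0,0]},{"fingers":0.085,"xyz":[0,0,0],"rotation":[0,0,0]},{"fingers":0.085,"xyz":[0,0,0],"rotation":[0,0,0]},{"fingers":0.085,"xyz":[0,0,0],"rotation":[0,0,0]}]'
python3 - <<'E'
from h import *
a,d,pr=snap("wrist","w1"); np.savez("w1.npz",a=a,d=d,R=pr[1],t=pr[2])
E
```

```text
time: 0.6
eef_pos: [0.3385, 0.3304, 0.216]
tool_rot: [[-0.937, 0.35, -0.0], [0.35, 0.937, -0.0], [0.0, -0.0, -1.0]]
wrist_force: [1.4, 0.7, -0.2]
gripper_width: 0.0849
finger_force: 0.0
time: 1.1
eef_pos: [0.5011, 0.1937, 0.2009]
tool_rot: [[-0.937, 0.35, -0.0], [0.35, 0.937, -0.0], [0.0, -0.0, -1.0]]
wrist_force: [-0.2, 0.5, -0.4]
gripper_width: 0.0851
finger_force: 0.0
time: 1.6
eef_pos: [0.4996, 0.1958, 0.2015]
tool_rot: [[-0.959, 0.284, 0.0], [0.284, 0.959, 0.0], [-0.0, 0.0, -1.0]]
wrist_force: [0.3, 0.2, -0.1]
gripper_width: 0.0851
finger_force: 0.0
```

View pics/w1.png

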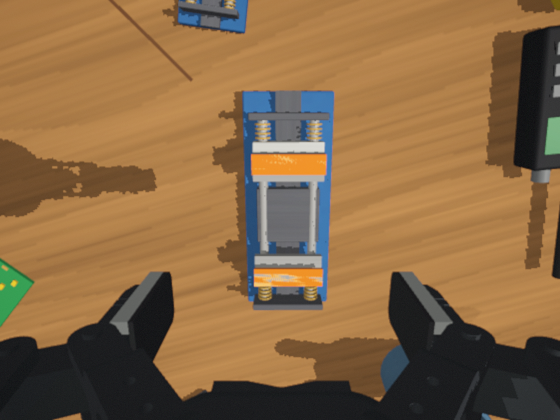

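Wrist view: near jaw's orange lip is at rows 153–175 and the far one at 268–287, columns about 251–326. The base spans rows 92–308. I'll measure these.

```bash
python3 - <<'E'
from h import *
z=np.load("w1.npz"); a,d=z["a"],z["d"]; pr=(P("wrist")[0],z["R"],z["t"])
print("cam",-z["R"].T@z["t"])
hsv=cv2.cvtColor(a,cv2.COLOR_RGB2HSV); v,u=np.indices(d.shape); roi=(u>225)&(u<350)&(v>80)&(v<315)
b=roi&(hsv[...,0]>100)&(hsv[...,0]<125)&(hsv[...,1]>120)
b=cv2.morphologyEx(b.astype(np.uint8),cv2.MORPH_OPEN,np.ones((3,3)))
X=cloud(d,pr); print("blue z pctl",np.percentile(X[b>0][:,2],[5,50,95]).round(4))
h=np.median(X[b>0][:,2])
for hz in (h,):
    r=cv2.minAreaRect(ray(np.argwhere(b)[:,::-1],pr,hz)[:,:2].astype(np.float32)*1000); print("base",r)
an=r[2] if r[1][0]>r[1][1] else r[2]-90
c0=np.array(r[0]); e=np.array([np.cos(np.radians(an)),np.sin(np.radians(an))]); f=np.array([-e[1],e[0]]); print("ang",an)
o=roi&(hsv[...,0]<18)&(hsv[...,1]>110)&(hsv[...,2]>150)&(((v>145)&(v<182))|((v>262)&(v<292)))
for nm,lo in(("near",v<200),("far",v>200)):
    m=cv2.morphologyEx((o&lo).astype(np.uint8),cv2.MORPH_CLOSE,np.ones((9,9)))
    m=cv2.morphologyEx(m,cv2.MORPH_OPEN,np.ones((7,7)))
    print(nm,"depth z",np.median(X[m>0][:,2]).round(4))
    for zz in(.048,.051):
        w=ray(np.argwhere(m)[:,::-1],pr,zz)[:,:2]*1000; rr=cv2.minAreaRect(w.astype(np.float32))
        q=np.c_[(w-c0)@e,(w-c0)@f]; print(zz,"rect",np.round(rr[0],1),np.round(rr[1],1),round(rr[2],2),"s",np.percentile(q[:,0],[1,99]).round(1),"t",np.percentile(q[:,1],[1,99]).round(1))
E
```

```text
cam [0.43245222 0.21448548 0.3433773 ]
blue z pctl [0.0099 0.0112 0.0125]
base ((518.6375122070312, 195.52267456054688), (78.45039367675781, 201.42288208007812), 73.53306579589844)
ang -16.466934204101562
near depth z 0.0497
0.048 rect [476.8 207.3] [100.8  28.4] 73.45 s [-56.8 -29.3] t [-49.1  48.9]
0.051 rect [476.4 207.4] [99.7 28.1] 73.45 s [-57.1 -29.9] t [-48.7  48.3]
far depth z 0.0284
0.048 rect [573.4 179.1] [110.1  27.2] 73.43 s [44.4 70.6] t [-54.3  53.8]
0.051 rect [572.  179.5] [108.9  26.9] 73.43 s [43.1 69. ] t [-53.8  53.2]
```

```bash
python3 - <<'E'
from h import *
z=np.load("w1.npz"); a,d=z["a"],z["d"]; pr=(P("wrist")[0],z["R"],z["t"])
hsv=cv2.cvtColor(a,cv2.COLOR_RGB2HSV)
c0=np.array([518.64,195.52]); an=np.radians(-16.5); e=np.array([np.cos(an),np.sin(an)]); f=np.array([-e[1],e[0]])
o=((hsv[...,0]<18)&(hsv[...,1]>180)&(hsv[...,2]>200)).astype(np.uint8)
for nm,(r0,r1) in(("near",(140,190)),("far",(258,295))):
    m=np.zeros_like(o); m[r0:r1,249:329]=o[r0:r1,249:329]
    cols=[]
    for u in range(262,316,2):
        r=np.flatnonzero(m[:,u]); 
        if len(r)>3: cols.append((u,r.min()-.5,r.max()+.5))
    C=np.array(cols)
    for k,t in((1,"top"),(2,"bot")):
        for zz in(.048,.051):
            w=ray(np.c_[C[:,0],C[:,k]],pr,zz)[:,:2]*1000-c0; print(nm,t,zz,"s",np.median(w@e).round(1))
    rr=[]
    for r in range(r0,r1):
        q=np.flatnonzero(m[r]); 
        if len(q)>45: rr.append((r,q.min()-.5,q.max()+.5))
    rr=np.array(rr); 
    for k in(1,2): print(nm,"t",np.median((ray(np.c_[rr[:,k],rr[:,0]],pr,.051)[:,:2]*1000-c0)@f).round(1))
    print(rr[::4])
go([.475,-.125,.20],-57.7+180)
E
```

```text
near top 0.048 s -51.7
near top 0.051 s -52.0
near bot 0.048 s -35.5
near bot 0.051 s -36.0
near t -29.5
near t 29.1
[[154.  266.5 324.5]
 [158.  251.5 325.5]
 [162.  251.5 324.5]
 [166.  251.5 325.5]
 [170.  251.5 324.5]]
far top 0.048 s 48.8
far top 0.051 s 47.4
far bot 0.048 s 65.3
far bot 0.051 s 63.7
far t -26.1
far t 29.3
[[269.  254.5 321.5]
 [273.  267.5 321.5]]
shift mm [ -67.3 -314.6    1.5]
then rot [ 0.     0.    -0.851]
```

```bash

python3 -m pendant '[{"fingers":0.085,"xyz":[-0.0139,-0.0453,0],"rotation":[0,0,0]},{"fingers":0.085,"xyz":[-0.0139,-0.0453,0],"rotation":[0,0,0]},{"fingers":0.085,"xyz":[-0.0139,-0.0453,0],"rotation":[0,0,0]},{"fingers":0.085,"xyz":[-0.0139,-0.0453,0],"rotation":[0,0,0]},{"fingers":0.085,"xyz":[-0.0139,-0.0453,0],"rotation":[0,0,0]}]'
python3 -m pendant '[{"fingers":0.085,"xyz":[-0.0139,-0.0453,0],"rotation":[0,0,0]},{"fingers":0.085,"xyz":[-0.0139,-0.0453,0],"rotation":[0,0,0]},{"fingers":0.085,"xyz":[0,0,0],"rotation":[0,0,-0.14]},{"fingers":0.085,"xyz":[0,0,0],"rotation":[0,0,-0.14]},{"fingers":0.085,"xyz":[0,0,0],"rotation":[0,0,-0.14]}]'
python3 -m pendant '[{"fingers":0.085,"xyz":[0,0,0],"rotation":[0,0,-0.14]},{"fingers":0.085,"xyz":[0,0,0],"rotation":[0,0,-0.14]},{"fingers":0.085,"xyz":[0,0,0],"rotation":[0,0,-0.14]},{"fingers":0.085,"xyz":[0,0,0],"rotation":[0,0,-0.01]},{"fingers":0.085,"xyz":[0,0,0],"rotation":[0,0,0]}]'
python3 - <<'E'
from h import *
a,d,pr=snap("wrist","w2"); np.savez("w2.npz",a=a,d=d,R=pr[1],t=pr[2])
E
```

```text
time: 2.15
eef_pos: [0.5021, -0.0431, 0.2016]
tool_rot: [[-0.959, 0.283, 0.001], [0.283, 0.959, -0.0], [-0.001, 0.0, -1.0]]
wrist_force: [0.7, -0.2, -0.0]
gripper_width: 0.0851
finger_force: 0.0
time: 2.65
eef_pos: [0.5033, -0.1366, 0.2014]
tool_rot: [[-0.991, -0.137, 0.0], [-0.137, 0.991, -0.0], [-0.0, -0.0, -1.0]]
wrist_force: [0.2, 0.3, -1.1]
gripper_width: 0.0849
finger_force: 0.0
time: 3.15
eef_pos: [0.5034, -0.1362, 0.2014]
tool_rot: [[-0.848, -0.53, 0.0], [-0.53, 0.848, -0.0], [-0.0, -0.0, -1.0]]
wrist_force: [-0.4, 0.2, -0.2]
gripper_width: 0.0849
finger_force: 0.0
```

View pics/w2.png

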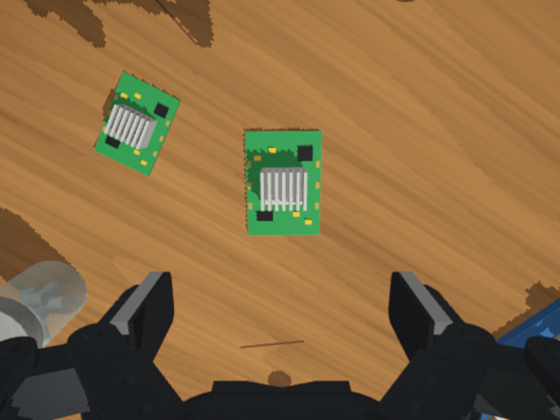

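The board is at columns 245–321, rows 130–235, with its fins along the board's x. Its flat flanks face the fingers.

```bash
python3 - <<'E'
from h import *
z=np.load("w2.npz"); a,d=z["a"],z["d"]; pr=(P("wrist")[0],z["R"],z["t"])
hsv=cv2.cvtColor(a,cv2.COLOR_RGB2HSV)
g=((hsv[...,0]>45)&(hsv[...,0]<85)&(hsv[...,1]>120)).astype(np.uint8); g[:,:225]=0; g[:,340:]=0; g[:115]=0; g[250:]=0
g=cv2.morphologyEx(g,cv2.MORPH_OPEN,np.ones((3,3)))
r=cv2.minAreaRect(ray(np.argwhere(g)[:,::-1],pr,.004)[:,:2].astype(np.float32)*1000); print("board",r)
X=cloud(d,pr); m=(X[...,2]>.024)&(X[...,2]<.04); m[:,:225]=0; m[:,340:]=0; m[:115]=0; m[250:]=0
w=ray(np.argwhere(m)[:,::-1],pr,.032)[:,:2].astype(np.float32)*1000; print("sink",cv2.minAreaRect(w),m.sum())
an=r[2] if r[1][0]>r[1][1] else r[2]-90
print(an); go([r[0][0]/1000,r[0][1]/1000,.010],an+90)
E
```

```text
board ((503.19891357421875, -135.31259155273438), (98.88980102539062, 69.17727661132812), 31.96194839477539)
sink ((502.1887512207031, -135.98162841796875), (34.67560577392578, 39.88401412963867), 31.935224533081055) 850
31.96194839477539
shift mm [ -0.4   0.9 191.4]
then rot [-0.     0.     0.001]
```

```bash

python3 -m pendant '[{"fingers":0.085,"xyz":[0,0.001,0.04],"rotation":[0,0,0]},{"fingers":0.085,"xyz":[0,0,0.045],"rotation":[0,0,0]},{"fingers":0.085,"xyz":[0,0,0.045],"rotation":[0,0,0]},{"fingers":0.085,"xyz":[0,0,0.04],"rotation":[0,0,0]},{"fingers":0.085,"xyz":[0,0,0.0245],"rotation":[0,0,0]}]'
python3 -m pendant '[{"fingers":0.085,"xyz":[0,0,0],"rotation":[0,0,0]},{"fingers":0.03,"xyz":[0,0,0],"rotation":[0,0,0]},{"fingers":0.03,"xyz":[0,0,0],"rotation":[0,0,0]},{"fingers":0.03,"xyz":[0,0,0],"rotation":[0,0,0]},{"fingers":0.03,"xyz":[0,0,0],"rotation":[0,0,0]}]' 100
python3 -m pendant '[{"fingers":0.03,"xyz":[0,0,0],"rotation":[0,0,0]},{"fingers":0.03,"xyz":[0,0,0],"rotation":[0,0,0]},{"fingers":0.03,"xyz":[0,0,0],"rotation":[0,0,0]},{"fingers":0.03,"xyz":[0,0,0],"rotation":[0,0,0]},{"fingers":0.03,"xyz":[0,0,0],"rotation":[0,0,0]}]' 100
```

```text
time: 3.7
eef_pos: [0.5012, -0.1351, 0.0041]
tool_rot: [[-0.848, -0.53, -0.003], [-0.53, 0.848, 0.001], [0.002, 0.002, -1.0]]
wrist_force: [-0.4, -0.3, 0.7]
gripper_width: 0.0854
finger_force: 0.0
time: 4.2
eef_pos: [0.5039, -0.1358, 0.0086]
tool_rot: [[-0.846, -0.533, 0.003], [-0.533, 0.846, -0.001], [-0.002, -0.002, -1.0]]
wrist_force: [-4.6, 0.7, 18.0]
gripper_width: 0.0383
finger_force: 102.0
time: 4.7
eef_pos: [0.5039, -0.1358, 0.0086]
tool_rot: [[-0.846, -0.533, 0.003], [-0.533, 0.846, -0.001], [-0.002, -0.002, -1.0]]
wrist_force: [-3.6, 0.9, 17.0]
gripper_width: 0.038
finger_force: 102.1
```

```bash

python3 -m pendant '[{"fingers":0.03,"xyz":[0,0,-0.01],"rotation":[0,0,0]},{"fingers":0.03,"xyz":[0,0,-0.03],"rotation":[0,0,0]},{"fingers":0.03,"xyz":[0,0,-0.04],"rotation":[0,0,0]},{"fingers":0.03,"xyz":[0,0,-0.04],"rotation":[0,0,0]},{"fingers":0.03,"xyz":[-0.015,0.02,-0.02],"rotation":[0,0,0]}]'
python3 -m pendant '[{"fingers":0.03,"xyz":[-0.025,0.0325,0],"rotation":[0,0,0]},{"fingers":0.03,"xyz":[-0.025,0.0325,0],"rotation":[0,0,0]},{"fingers":0.03,"xyz":[-0.025,0.0325,0],"rotation":[0,0,0]},{"fingers":0.03,"xyz":[-0.025,0.0325,0],"rotation":[0,0,0]},{"fingers":0.03,"xyz":[-0.025,0.0325,0],"rotation":[0,0,0]}]'
python3 -m pendant '[{"fingers":0.03,"xyz":[-0.025,0.0325,0],"rotation":[0,0,0]},{"fingers":0.03,"xyz":[-0.025,0.0325,0],"rotation":[0,0,0]},{"fingers":0.03,"xyz":[-0.01,0.012,0],"rotation":[0,0,0]},{"fingers":0.03,"xyz":[0,0,0],"rotation":[0,0,0.14]},{"fingers":0.03,"xyz":[0,0,0],"rotation":[0,0,0.14]}]'
python3 -m pendant '[{"fingers":0.03,"xyz":[0,0,0],"rotation":[0,0,0.14]},{"fingers":0.03,"xyz":[0,0,0],"rotation":[0,0,0.14]},{"fingers":0.03,"xyz":[0,0,0],"rotation":[0,0,0.14]},{"fingers":0.03,"xyz":[0,0,0],"rotation":[0,0,0.14]},{"fingers":0.03,"xyz":[0,0,0],"rotation":[0,0,0.008]}]'
python3 - <<'E'
from h import *
a,d,pr=snap("wrist","w3"); np.savez("w3.npz",a=a,d=d,R=pr[1],t=pr[2])
s=manip.state(); print(s["wrist_force"],s["eef_pos"]); go([.5347,.1897,.130],73.5)
E
```

```text
time: 5.2
eef_pos: [0.506, -0.1124, 0.1512]
tool_rot: [[-0.848, -0.531, 0.005], [-0.531, 0.848, -0.002], [-0.003, -0.004, -1.0]]
wrist_force: [1.3, 0.2, -2.7]
gripper_width: 0.0383
finger_force: 101.1
time: 5.7
eef_pos: [0.5239, 0.0951, 0.1479]
tool_rot: [[-0.846, -0.533, 0.001], [-0.533, 0.846, 0.0], [-0.001, -0.0, -1.0]]
wrist_force: [0.4, -0.6, -1.7]
gripper_width: 0.0386
finger_force: 101.0
time: 6.2
eef_pos: [0.5336, 0.1909, 0.1474]
tool_rot: [[-0.962, -0.274, 0.0], [-0.274, 0.962, -0.0], [-0.0, -0.0, -1.0]]
wrist_force: [-0.5, -0.2, -2.3]
gripper_width: 0.0381
finger_force: 101.0
time: 6.7
eef_pos: [0.5338, 0.1901, 0.1475]
tool_rot: [[-0.959, 0.285, 0.0], [0.285, 0.959, 0.0], [-0.0, 0.0, -1.0]]
wrist_force: [-0.1, 0.3, -1.7]
gripper_width: 0.0382
finger_force: 101.1
[ 0.5696135  -0.9534535  -2.31765803] [0.53373742 0.19021322 0.14735961]
shift mm [-1.1 -0.2 17.4]
then rot [0.    0.    0.004]
```

View pics/w3.png

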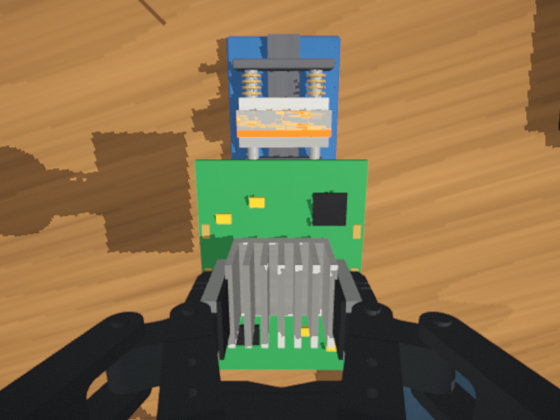

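The board is held level and square. Its near edge is at row 160 (columns 196–367) and the near lip is visible at columns 236–331, rows 110–137. I'll compare the two in the vice frame.

```bash
python3 - <<'E'
from h import *
z=np.load("w3.npz"); a,d=z["a"],z["d"]; pr=(P("wrist")[0],z["R"],z["t"]); print("cam z",(-z["R"].T@z["t"])[2])
hsv=cv2.cvtColor(a,cv2.COLOR_RGB2HSV)
c0=np.array([518.64,195.52]); an=np.radians(-16.5); e=np.array([np.cos(an),np.sin(an)]); f=np.array([-e[1],e[0]])
def st(uv,zz):
    w=ray(uv,pr,zz)[:,:2]*1000-c0; return np.c_[w@e,w@f]
g=(hsv[...,0]>45)&(hsv[...,0]<85)&(hsv[...,1]>120)
rows=[r for r in range(165,230,4)]
L=np.array([[np.flatnonzero(g[r])[0]-.5,r] for r in rows]);Rr=np.array([[np.flatnonzero(g[r])[-1]+.5,r] for r in rows])
X=cloud(d,pr); print("board depth z",np.median(X[165:190,260:300,2]))
for zz in(.1428,):
    l,r=st(L,zz),st(Rr,zz); print("board edges t",l[::5],r[::5],"mid",np.median((l+r)[:,1]/2), "w",np.median(r[:,1]-l[:,1]))
    cc=np.array([[u,np.flatnonzero(g[:,u])[0]-.5] for u in range(205,360,8)]); q=st(cc,zz); print("near edge s",np.median(q[:,0]),np.polyfit(q[:,1],q[:,0],1))
# lip: orange or light pixels vs blue sides
for r in(114,120,126,132,135):
    bl=(hsv[r,:,0]>100)&(hsv[r,:,0]<125)&(hsv[r,:,1]>110); u=np.flatnonzero(~bl[228:340])+228
    n=[k for k in u if 230<k<338]; print(r,n[0],n[-1],st([[n[0]-.5,r],[n[-1]+.5,r]],.051)[:,1].round(1))
o=(hsv[...,0]<18)&(hsv[...,1]>180)&(hsv[...,2]>200)
b=[[u,np.flatnonzero(o[125:145,u])[-1]+125.5] for u in range(245,325,5) if o[125:145,u].any()]
q=st(b,.051); print("near lip inner s",np.median(q[:,0]),np.polyfit(q[:,1],q[:,0],1))
p=(manip.state()["eef_pos"][:2]*1000-c0); print("tcp st",p@e,p@f)
E
```

```text
cam z 0.28935161301745504
board depth z 0.1420494112859449
board edges t [[-31.14214676 -36.08973872]
 [-22.95966869 -36.22867905]
 [-14.5210287  -36.37196905]
 [ -5.81400631 -36.51981626]] [[-30.97579672  32.57038801]
 [-22.78954196  32.67424791]
 [-14.34698349  32.78135957]
 [ -5.63697285  32.47103705]] mid -1.7880656694190407 w 68.97295387094849
near edge s -33.26631241097964 [ 2.41032408e-03 -3.32620664e+01]
114 236 337 [-30.2  33.9]
120 236 337 [-30.3  34.1]
126 236 337 [-30.5  34.2]
132 236 337 [-30.6  34.4]
135 236 337 [-30.7  34.4]
near lip inner s -35.18455908675162 [-1.35259169e-02 -3.53521713e+01]
tcp st 15.982908291997983 -0.8003435925563087
```

```bash
cat >> h.py <<'E'
c0=np.array([518.64,195.52]); _a=np.radians(-16.5); e=np.array([np.cos(_a),np.sin(_a)]); f=np.array([-e[1],e[0]])
def vs():
    s=manip.state(); p=s["eef_pos"][:2]*1000-c0; R=np.array(s["tool_rot"]); zc=s["eef_pos"][2]*1000
    x=-R[:,0]; n=-R[:,2]; T=np.r_[p@e,p@f,zc]
    g=lambda v:np.r_[v[:2]@e,v[:2]@f,v[2]]
    near=T-50.3*g(x)-8.6*g(n); far=T+49.7*g(x)-8.6*g(n); F=s["wrist_force"]
    print("t",round(s["time"],2),"TCP",T.round(1),"near",near.round(1),"far",far.round(1),"tilt",round(np.degrees(np.arcsin(x[2])),2),"yaw",round(np.degrees(np.arctan2(x[1],x[0])),2),"F",g(F).round(1),"M",np.round(s["torque"],2),"w",round(s["gripper_width"],4))
E
python3 -m pendant '[{"fingers":0.03,"xyz":[-0.001,0.0005,0.03],"rotation":[0,0,0]},{"fingers":0.03,"xyz":[0,0,0.03],"rotation":[0,0,0]},{"fingers":0.03,"xyz":[0,0,0.01],"rotation":[0,-0.0873,0]},{"fingers":0.03,"xyz":[0,0,0],"rotation":[0,-0.0873,0]},{"fingers":0.03,"xyz":[0,0,0],"rotation":[0,0,0]}]'
python3 -m pendant '[{"fingers":0.03,"xyz":[0,0,0],"rotation":[0,0,0]},{"fingers":0.03,"xyz":[0,0,0],"rotation":[0,0,0]},{"fingers":0.03,"xyz":[0,0,0],"rotation":[0,0,0]},{"fingers":0.03,"xyz":[0,0,0],"rotation":[0,0,0]},{"fingers":0.03,"xyz":[0,0,0],"rotation":[0,0,0]}]' >/dev/null
python3 -c 'from h import *;vs()'
```

```text
time: 7.25
eef_pos: [0.5327, 0.1906, 0.0764]
tool_rot: [[-0.946, 0.277, 0.167], [0.273, 0.961, -0.05], [-0.174, -0.002, -0.985]]
wrist_force: [0.4, 0.4, -2.3]
gripper_width: 0.0383
finger_force: 101.1
t 7.75 TCP [17.1  0.  76.8] near [-30.9  -0.1  59.6] far [67.6  0.1 76.9] tilt 9.98 yaw -16.38 F [ 0.3 -0.4 -1.8] M [0.03 0.21 0.04] w 0.0384
```

```bash

python3 -m pendant '[{"fingers":0.03,"xyz":[0.0013,0,0.0074],"rotation":[0,0,0]},{"fingers":0.03,"xyz":[0.0013,0,0.0074],"rotation":[0,0,0]},{"fingers":0.03,"xyz":[0.0002,0,0.001],"rotation":[0,0,0]},{"fingers":0.03,"xyz":[0,0,0],"rotation":[0,0,0]},{"fingers":0.03,"xyz":[0,0,0],"rotation":[0,0,0]}]' >/dev/null
python3 -c 'from h import *;vs()'
python3 -m pendant '[{"fingers":0.03,"xyz":[0.0002,0,0.001],"rotation":[0,0,0]},{"fingers":0.03,"xyz":[0.0001,0,0.0005],"rotation":[0,0,0]},{"fingers":0.03,"xyz":[0,0,0],"rotation":[0,0,0]},{"fingers":0.03,"xyz":[0,0,0],"rotation":[0,0,0]},{"fingers":0.03,"xyz":[0,0,0],"rotation":[0,0,0]}]' >/dev/null
python3 -c 'from h import *;vs()'
```

```text
t 8.25 TCP [16.8  0.  60.8] near [-31.2  -0.1  43.6] far [67.3  0.1 60.9] tilt 10.0 yaw -16.37 F [-0.3 -0.7 -2.1] M [0.08 0.2  0.  ] w 0.0378
t 8.75 TCP [16.8  0.  59.3] near [-31.2  -0.1  42.1] far [67.2  0.2 59.4] tilt 10.01 yaw -16.37 F [-0.4 -0.1 -2.6] M [0.07 0.21 0.05] w 0.0384
```

```bash

python3 -m pendant '[{"fingers":0.03,"xyz":[0.0001,0,0.0005],"rotation":[0,0,0]},{"fingers":0.03,"xyz":[0.0001,0,0.0005],"rotation":[0,0,0]},{"fingers":0.03,"xyz":[0,0,0],"rotation":[0,0,0]},{"fingers":0.03,"xyz":[0,0,0],"rotation":[0,0,0]},{"fingers":0.03,"xyz":[0,0,0],"rotation":[0,0,0]}]' >/dev/null
python3 -c 'from h import *;vs()'
python3 -m pendant '[{"fingers":0.03,"xyz":[0.0001,0,0.0005],"rotation":[0,0,0]},{"fingers":0.03,"xyz":[0,0,0],"rotation":[0,0,0]},{"fingers":0.03,"xyz":[0,0,0],"rotation":[0,0,0]},{"fingers":0.03,"xyz":[0,0,0],"rotation":[0,0,0]},{"fingers":0.03,"xyz":[0,0,0],"rotation":[0,0,0]}]' >/dev/null
python3 -c 'from h import *;vs()'
```

```text
t 9.25 TCP [16.8  0.  58.2] near [-31.3  -0.1  41. ] far [67.2  0.2 58.4] tilt 10.0 yaw -16.37 F [-0.9 -0.9 -2.4] M [ 0.09  0.22 -0.  ] w 0.0381
t 9.75 TCP [16.7 -0.  57.7] near [-31.3  -0.1  40.5] far [67.2  0.1 57.9] tilt 10.0 yaw -16.38 F [-0.8  0.3 -2.1] M [ 0.06  0.17 -0.02] w 0.0381
```

```bash

python3 -m pendant '[{"fingers":0.03,"xyz":[0.0001,0,0.0005],"rotation":[0,0,0]},{"fingers":0.03,"xyz":[0,0,0],"rotation":[0,0,0]},{"fingers":0.03,"xyz":[0,0,0],"rotation":[0,0,0]},{"fingers":0.03,"xyz":[0,0,0],"rotation":[0,0,0]},{"fingers":0.03,"xyz":[0,0,0],"rotation":[0,0,0]}]' >/dev/null
python3 -c 'from h import *;vs()'
python3 -m pendant '[{"fingers":0.03,"xyz":[0.0001,0,0.0005],"rotation":[0,0,0]},{"fingers":0.03,"xyz":[0,0,0],"rotation":[0,0,0]},{"fingers":0.03,"xyz":[0,0,0],"rotation":[0,0,0]},{"fingers":0.03,"xyz":[0,0,0],"rotation":[0,0,0]},{"fingers":0.03,"xyz":[0,0,0],"rotation":[0,0,0]}]' >/dev/null
python3 -c 'from h import *;vs()'
```

```text
t 10.25 TCP [16.7  0.  57.2] near [-31.3  -0.1  40. ] far [67.2  0.1 57.4] tilt 10.0 yaw -16.38 F [ 0.3 -0.1 -2.5] M [0.07 0.18 0.07] w 0.0381
t 10.75 TCP [16.8  0.1 56.8] near [-31.2   0.   39.6] far [67.3  0.2 57. ] tilt 10.02 yaw -16.38 F [ 0.7 -0.7  1.6] M [-0.01  0.24 -0.03] w 0.038
```

Touched the ledge with about 4 N. I'll raise 1.2 mm and slide the end under the near lip.

```bash

python3 -m pendant '[{"fingers":0.03,"xyz":[-0.0002,0,-0.0012],"rotation":[0,0,0]},{"fingers":0.03,"xyz":[0.002,0,-0.0003],"rotation":[0,0,0]},{"fingers":0.03,"xyz":[0.002,0,-0.0004],"rotation":[0,0,0]},{"fingers":0.03,"xyz":[0.001,0,-0.0002],"rotation":[0,0,0]},{"fingers":0.03,"xyz":[0,0,0],"rotation":[0,0,0]}]' >/dev/null
python3 -c 'from h import *;vs()'
python3 -m pendant '[{"fingers":0.03,"xyz":[0.001,0,-0.0002],"rotation":[0,0,0]},{"fingers":0.03,"xyz":[0.001,0,-0.0002],"rotation":[0,0,0]},{"fingers":0.03,"xyz":[0,0,0],"rotation":[0,0,0]},{"fingers":0.03,"xyz":[0,0,0],"rotation":[0,0,0]},{"fingers":0.03,"xyz":[0,0,0],"rotation":[0,0,0]}]' >/dev/null
python3 -c 'from h import *;vs()'
```

```text
t 11.25 TCP [11.4 -0.  57.9] near [-36.7  -0.1  40.7] far [61.8  0.1 58. ] tilt 9.99 yaw -16.36 F [ 0.   0.5 -1.9] M [ 0.07  0.28 -0.  ] w 0.0381
t 11.75 TCP [ 9.6  0.  58. ] near [-38.4  -0.1  40.8] far [60.1  0.1 58.1] tilt 10.01 yaw -16.38 F [-0.7  1.  -2.3] M [0.08 0.26 0.03] w 0.0381
```

```bash

python3 -m pendant '[{"fingers":0.03,"xyz":[0.001,0,-0.0002],"rotation":[0,0,0]},{"fingers":0.03,"xyz":[0.001,0,-0.0002],"rotation":[0,0,0]},{"fingers":0.03,"xyz":[0,0,0],"rotation":[0,0,0]},{"fingers":0.03,"xyz":[0,0,0],"rotation":[0,0,0]},{"fingers":0.03,"xyz":[0,0,0],"rotation":[0,0,0]}]' >/dev/null
python3 -c 'from h import *;vs()'
python3 -m pendant '[{"fingers":0.03,"xyz":[0.001,0,-0.0002],"rotation":[0,0,0]},{"fingers":0.03,"xyz":[0.001,0,-0.0002],"rotation":[0,0,0]},{"fingers":0.03,"xyz":[0,0,0],"rotation":[0,0,0]},{"fingers":0.03,"xyz":[0,0,0],"rotation":[0,0,0]},{"fingers":0.03,"xyz":[0,0,0],"rotation":[0,0,0]}]' >/dev/null
python3 -c 'from h import *;vs()'
```

```text
t 12.25 TCP [ 7.7 -0.  58.1] near [-40.3  -0.1  40.8] far [58.1  0.1 58.2] tilt 10.02 yaw -16.38 F [ 2.7  0.4 -2.3] M [-0.2  -0.19  0.04] w 0.0382
t 12.75 TCP [ 5.6 -0.  58.1] near [-42.4  -0.1  40.9] far [56.1  0.1 58.3] tilt 10.02 yaw -16.38 F [ 4.9 -0.8 -3.3] M [-0.39 -0.72  0.03] w 0.0381
```

```bash

python3 -m pendant '[{"fingers":0.03,"xyz":[0.001,0,-0.0002],"rotation":[0,0,0]},{"fingers":0.03,"xyz":[0.001,0,-0.0002],"rotation":[0,0,0]},{"fingers":0.03,"xyz":[0.001,0,-0.0002],"rotation":[0,0,0]},{"fingers":0.03,"xyz":[0.001,0,-0.0001],"rotation":[0,0,0]},{"fingers":0.03,"xyz":[0.001,0,-0.0002],"rotation":[0,0,0]}]' >/dev/null
python3 -c 'from h import *;vs()'
python3 -m pendant '[{"fingers":0.03,"xyz":[0.001,0,-0.0002],"rotation":[0,0,0]},{"fingers":0.03,"xyz":[0.001,0,-0.0002],"rotation":[0,0,0]},{"fingers":0.03,"xyz":[0.001,0,-0.0002],"rotation":[0,0,0]},{"fingers":0.03,"xyz":[0,0,0],"rotation":[0,0,0]},{"fingers":0.03,"xyz":[0,0,0],"rotation":[0,0,0]}]' >/dev/null
python3 -c 'from h import *;vs()'
```

```text
t 13.25 TCP [ 1.2  0.  58.4] near [-46.8  -0.1  41.1] far [51.6  0.1 58.6] tilt 10.09 yaw -16.4 F [ 9.8 -1.4 -5.1] M [-0.89 -1.78 -0.06] w 0.0382
t 13.75 TCP [-1.4  0.  58.6] near [-49.4  -0.1  41.3] far [49.1  0.1 58.9] tilt 10.14 yaw -16.41 F [12.4 -1.5 -6.8] M [-1.11 -2.34  0.04] w 0.0377
```

```bash
cat >> h.py <<'E'
def plane(a,d,pr,R,box):
    hsv=cv2.cvtColor(a,cv2.COLOR_RGB2HSV); m=(hsv[...,0]>45)&(hsv[...,0]<85)&(hsv[...,1]>120)
    k=np.zeros_like(m); k[box[0]:box[1],box[2]:box[3]]=1; m&=k
    X=cloud(d,pr)[m]@R  # tool axes
    A=np.c_[X[:,:2],np.ones(len(X))]; c=np.linalg.lstsq(A,X[:,2],rcond=None)[0]
    r=np.abs(A@c-X[:,2]); ok=r<.003; c=np.linalg.lstsq(A[ok],X[ok,2],rcond=None)[0]
    print("pitch(tool x slope deg)",np.degrees(c[0]).round(2),"y slope",np.degrees(c[1]).round(2),"rms",r[ok].std().round(4)); 
    rows=[np.flatnonzero(m[:,u])[0] for u in range(210,350,10) if m[:,u].any()]; print("near edge row",np.median(rows))
E
python3 - <<'E'
from h import *
R0=np.array([[-0.959,0.285,0],[0.285,0.959,0],[0,0,-1.]])
z=np.load("w3.npz"); plane(z["a"],z["d"],(P("wrist")[0],z["R"],z["t"]),R0,(140,235,205,360))
a,d,pr=snap("wrist","w4"); plane(a,d,pr,np.array(manip.state()["tool_rot"]),(140,235,205,360))
E
```

```text
pitch(tool x slope deg) -1.44 y slope -0.11 rms 0.0009
near edge row 160.0
pitch(tool x slope deg) -2.24 y slope -0.17 rms 0.0009
near edge row 179.0
```

View pics/w4.png

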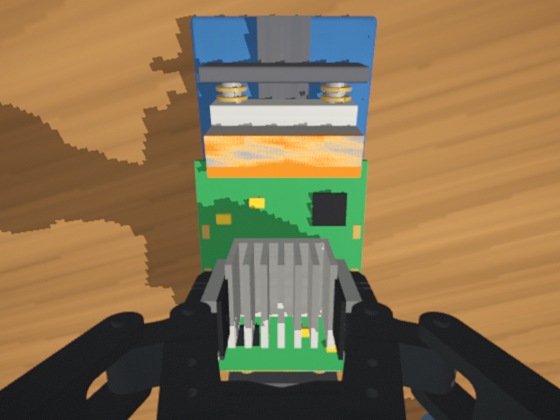

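The board's end is under the near lip (lip columns 207–361, board columns 196–367), with no visible slip. The board looks about 1 mm to the left of the jaw's middle, so I'll quantify that.

```bash
python3 - <<'E'
from h import *
a=cv2.imread("pics/w4.png")[:,:,::-1]; hsv=cv2.cvtColor(np.ascontiguousarray(a),cv2.COLOR_RGB2HSV); pr=P("wrist")
g=(hsv[...,0]>45)&(hsv[...,0]<85)&(hsv[...,1]>110)
T=np.array(manip.state()["tool_rot"])
for r in(164,168,172,184,190,196):
    k=np.flatnonzero(g[r]); l,q=k[0]-.5,k[-1]+.5
    w=ray([[l,r],[q,r]],pr,.0465)[:,:2]*1000-c0; print(r,l,q,"board t mid",(w@f).mean().round(2),"w",np.diff(w@f).round(1))
o=(hsv[...,0]<20)&(hsv[...,1]>150)&(hsv[...,2]>180)
for r in(168,170,172,174,176):
    k=np.flatnonzero(o[r,198:368])+198
    # lip bounded by green inside board
    k=k[(k>200)&(k<366)]; l,q=k[0]-.5,k[-1]+.5
    w=ray([[l,r],[q,r]],pr,.0495)[:,:2]*1000-c0; print(r,l,q,"lip t mid",(w@f).mean().round(2),"w",np.diff(w@f).round(1))
E
```

```text
164 194.5 366.5 board t mid -1.25 w [68.5]
168 194.5 366.5 board t mid -1.25 w [68.9]
172 194.5 366.5 board t mid -1.25 w [69.2]
184 195.5 365.5 board t mid -1.25 w [69.5]
190 195.5 365.5 board t mid -1.25 w [70.]
196 196.5 364.5 board t mid -1.25 w [69.7]
168 206.5 360.5 lip t mid -0.08 w [60.3]
170 206.5 360.5 lip t mid -0.07 w [60.5]
172 206.5 359.5 lip t mid -0.27 w [60.2]
174 207.5 359.5 lip t mid -0.07 w [60.]
176 207.5 359.5 lip t mid -0.07 w [60.2]
```

```bash

python3 -m pendant '[{"fingers":0.03,"xyz":[0,0.0006,0],"rotation":[0,0,0]},{"fingers":0.03,"xyz":[0.001,0.0005,0],"rotation":[0,0,0]},{"fingers":0.03,"xyz":[0.001,0,-0.0001],"rotation":[0,0,0]},{"fingers":0.03,"xyz":[0.001,0,-0.0002],"rotation":[0,0,0]},{"fingers":0.03,"xyz":[0.001,0,-0.0002],"rotation":[0,0,0]}]' >/dev/null
python3 -c 'from h import *;vs()'
python3 -m pendant '[{"fingers":0.03,"xyz":[0.0005,0,-0.0001],"rotation":[0,0,0]},{"fingers":0.03,"xyz":[0,0,0],"rotation":[0,0,0]},{"fingers":0.03,"xyz":[0,0,0],"rotation":[0,0,0]},{"fingers":0.03,"xyz":[0,0,0],"rotation":[0,0,0]},{"fingers":0.03,"xyz":[0,0,0],"rotation":[0,0,0]}]' >/dev/null
python3 -c 'from h import *;vs()'
```

```text
t 14.3 TCP [-4.8  0.4 58.6] near [-52.8   0.3  41.2] far [45.6  0.5 58.9] tilt 10.22 yaw -16.44 F [17.1 -8.5 -3.9] M [-2.65 -2.89 -0.01] w 0.0381
t 14.8 TCP [-5.2  0.4 58.6] near [-53.2   0.4  41.2] far [45.2  0.5 58.9] tilt 10.22 yaw -16.44 F [16.3 -8.2 -3.5] M [-2.63 -2.85  0.03] w 0.0382
```

Friction is holding the side shift against the jaw. I'll back off to unload, let the shift take effect, and push again.

```bash

python3 -m pendant '[{"fingers":0.03,"xyz":[-0.003,0,0.0005],"rotation":[0,0,0]},{"fingers":0.03,"xyz":[-0.004,0,0.0007],"rotation":[0,0,0]},{"fingers":0.03,"xyz":[-0.004,0,0.0006],"rotation":[0,0,0]},{"fingers":0.03,"xyz":[-0.003,0,0.0005],"rotation":[0,0,0]},{"fingers":0.03,"xyz":[0,0,0],"rotation":[0,0,0]}]' >/dev/null
python3 -m pendant '[{"fingers":0.03,"xyz":[0,0,0],"rotation":[0,0,0]},{"fingers":0.03,"xyz":[0,0,0],"rotation":[0,0,0]},{"fingers":0.03,"xyz":[0,0,0],"rotation":[0,0,0]},{"fingers":0.03,"xyz":[0,0,0],"rotation":[0,0,0]},{"fingers":0.03,"xyz":[0,0,0],"rotation":[0,0,0]}]' >/dev/null
python3 - <<'E'
from h import *
vs()
a,d,pr=snap("wrist","w5"); hsv=cv2.cvtColor(a,cv2.COLOR_RGB2HSV)
g=(hsv[...,0]>45)&(hsv[...,0]<85)&(hsv[...,1]>110); o=(hsv[...,0]<20)&(hsv[...,1]>150)&(hsv[...,2]>180)
for r in(184,190,196):
    k=np.flatnonzero(g[r]); w=ray([[k[0]-.5,r],[k[-1]+.5,r]],pr,.0465)[:,:2]*1000-c0; print(r,"board",k[0],k[-1],(w@f).mean().round(2),np.diff(w@f).round(1))
for r in range(130,180,4):
    k=np.flatnonzero(o[r,190:372])+190; k=k[(k>203)&(k<364)]
    if len(k)>20: w=ray([[k[0]-.5,r],[k[-1]+.5,r]],pr,.0495)[:,:2]*1000-c0; print(r,k[0],k[-1],"lip",(w@f).mean().round(2),np.diff(w@f).round(1))
E
```

```text
t 15.8 TCP [ 6.9  1.1 58.1] near [-41.2   1.   40.9] far [57.3  1.2 58.2] tilt 9.99 yaw -16.37 F [ 2.9 -1.9 -2.1] M [-0.47 -0.27 -0.04] w 0.0383
184 board 196 365 -0.19 [69.3]
190 board 196 365 -0.19 [69.8]
196 board 196 364 -0.4 [70.]
142 329 360 lip 24.0 [12.1]
166 204 357 lip -0.2 [60.]
170 204 357 lip -0.2 [60.3]
174 205 357 lip -0.0 [60.2]
```

```bash

python3 -m pendant '[{"fingers":0.03,"xyz":[0.0015,0,-0.0003],"rotation":[0,0,0]},{"fingers":0.03,"xyz":[0.0015,0,-0.0002],"rotation":[0,0,0]},{"fingers":0.03,"xyz":[0.0015,0,-0.0003],"rotation":[0,0,0]},{"fingers":0.03,"xyz":[0.0015,0,-0.0002],"rotation":[0,0,0]},{"fingers":0.03,"xyz":[0.0015,0,-0.0003],"rotation":[0,0,0]}]' >/dev/null
python3 -m pendant '[{"fingers":0.03,"xyz":[0.001,0,-0.0002],"rotation":[0,0,0]},{"fingers":0.03,"xyz":[0.001,0,-0.0001],"rotation":[0,0,0]},{"fingers":0.03,"xyz":[0.001,0,-0.0002],"rotation":[0,0,0]},{"fingers":0.03,"xyz":[0.001,0,-0.0001],"rotation":[0,0,0]},{"fingers":0.03,"xyz":[0,0,0],"rotation":[0,0,0]}]' >/dev/null
python3 -c 'from h import *;vs()'
```

```text
t 16.85 TCP [-3.1  1.1 58.6] near [-51.1   1.1  41.3] far [47.3  1.2 59. ] tilt 10.19 yaw -16.42 F [14.4 -4.3 -5.6] M [-1.71 -2.66 -0.01] w 0.0378
```

```bash

python3 -m pendant '[{"fingers":0.03,"xyz":[0.001,-0.0002,0],"rotation":[0,0,0]},{"fingers":0.03,"xyz":[0.001,-0.0002,0],"rotation":[0,0,0]},{"fingers":0.03,"xyz":[0.001,0,0],"rotation":[0,0,0]},{"fingers":0.03,"xyz":[0,0,0],"rotation":[0,0,0]},{"fingers":0.03,"xyz":[0,0,0],"rotation":[0,0,0]}]' >/dev/null
python3 -c 'from h import *;vs()'
```

```text
t 17.35 TCP [-5.4  1.1 58.6] near [-53.3   1.   41.2] far [45.1  1.1 59. ] tilt 10.27 yaw -16.44 F [16.9 -2.5 -2.8] M [-1.71 -3.17  0.03] w 0.0383
```

```bash

python3 -m pendant '[{"fingers":0.03,"xyz":[0.001,0,0],"rotation":[0,0,0]},{"fingers":0.03,"xyz":[0.0007,0,0],"rotation":[0,0,0]},{"fingers":0.03,"xyz":[0,0,0],"rotation":[0,0,0]},{"fingers":0.03,"xyz":[0,0,0],"rotation":[0,0,0]},{"fingers":0.03,"xyz":[0,0,0],"rotation":[0,0,0]}]' >/dev/null
python3 -c 'from h import *;vs()'
python3 -m pendant '[{"fingers":0.03,"xyz":[-0.00013,0,0.00175],"rotation":[0,0.035,0]},{"fingers":0.03,"xyz":[0,0,0],"rotation":[0,0,0]},{"fingers":0.03,"xyz":[-0.00013,0,0.00175],"rotation":[0,0.035,0]},{"fingers":0.03,"xyz":[0,0,0],"rotation":[0,0,0]},{"fingers":0.03,"xyz":[0,0,0],"rotation":[0,0,0]}]' >/dev/null
python3 -c 'from h import *;vs()'
```

```text
t 17.85 TCP [-6.6  1.1 58.6] near [-54.5   1.1  41.1] far [43.8  1.2 59. ] tilt 10.32 yaw -16.45 F [17.6 -3.7 -1. ] M [-1.99 -3.4   0.  ] w 0.0382
t 18.35 TCP [-5.4  1.1 55.1] near [-54.5   1.1  41. ] far [44.9  1.1 52. ] tilt 6.31 yaw -16.46 F [18.7 -5.4  1.1] M [-2.11 -3.37  0.12] w 0.0381
```

```bash

python3 -m pendant '[{"fingers":0.03,"xyz":[-0.0003,-0.0002,0.0017],"rotation":[0,0.035,0]},{"fingers":0.03,"xyz":[0,0,0],"rotation":[0,0,0]},{"fingers":0.03,"xyz":[0,0,0],"rotation":[0,0,0]},{"fingers":0.03,"xyz":[0,0,0],"rotation":[0,0,0]},{"fingers":0.03,"xyz":[0,0,0],"rotation":[0,0,0]}]' >/dev/null
python3 -c 'from h import *;vs()'
python3 -m pendant '[{"fingers":0.03,"xyz":[-0.0002,-0.0001,0.0009],"rotation":[0,0.0175,0]},{"fingers":0.03,"xyz":[0,0,0],"rotation":[0,0,0]},{"fingers":0.03,"xyz":[0,0,0],"rotation":[0,0,0]},{"fingers":0.03,"xyz":[0,0,0],"rotation":[0,0,0]},{"fingers":0.03,"xyz":[0,0,0],"rotation":[0,0,0]}]' >/dev/null
python3 -c 'from h import *;vs()'
```

```text
t 18.85 TCP [-5.1  1.1 53.4] near [-54.6   1.   41. ] far [45.1  1.1 48.6] tilt 4.32 yaw -16.44 F [18.4 -3.1  0.6] M [-1.93 -3.5   0.04] w 0.0383
t 19.35 TCP [-4.8  1.1 52.6] near [-54.5   1.   41.1] far [45.3  1.1 46.9] tilt 3.32 yaw -16.44 F [18.9 -3.4  0.2] M [-1.75 -3.49  0.03] w 0.0385
```

```bash

python3 -m pendant '[{"fingers":0.03,"xyz":[-0.0004,-0.0001,0.0009],"rotation":[0,0.0175,0]},{"fingers":0.03,"xyz":[0,0,0],"rotation":[0,0,0]},{"fingers":0.03,"xyz":[-0.0002,0,0.0009],"rotation":[0,0.0175,0]},{"fingers":0.03,"xyz":[0,0,0],"rotation":[0,0,0]},{"fingers":0.03,"xyz":[0,0,0],"rotation":[0,0,0]}]' >/dev/null
python3 -c 'from h import *;vs()'
python3 - <<'E'
from h import *
a,d,pr=snap("wrist","w6"); s,_,_=snap("side","s6")
h=cv2.resize(s[150:220,200:300],None,fx=5.6,fy=5.6,interpolation=cv2.INTER_CUBIC)
cv2.imwrite("pics/c6.png",np.vstack([a[:,:,::-1][130:400],np.pad(h,((0,0),(0,0),(0,0)))[:329,:560,::-1]]))
E
```

```text
t 19.85 TCP [-4.   1.  50.8] near [-54.1   1.   41. ] far [45.9  1.1 43.3] tilt 1.31 yaw -16.43 F [17.3 -2.1  1.5] M [-1.69 -3.37  0.01] w 0.0379
```

View pics/c6.png

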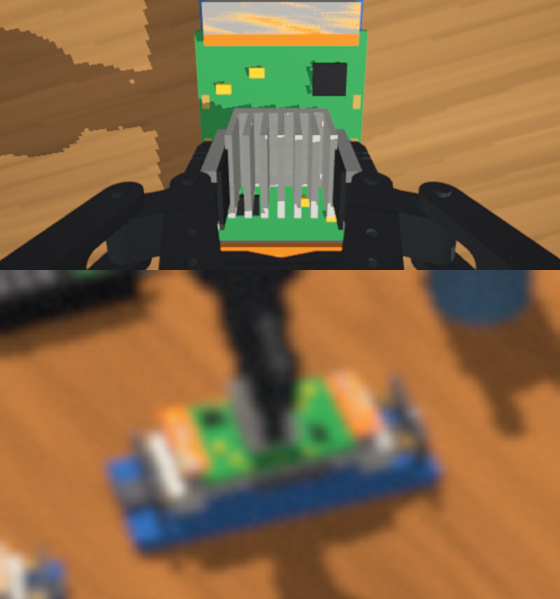

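The crop shows the far end inside the far lip and the near end under its lip, with the board and lip middles agreeing within half a pixel. Next I level it and lower onto the ledges.

```bash

python3 -m pendant '[{"fingers":0.03,"xyz":[-0.0001,0,0.0009],"rotation":[0,0.0175,0]},{"fingers":0.03,"xyz":[0,0,0],"rotation":[0,0,0]},{"fingers":0.03,"xyz":[-0.0001,0,0.0005],"rotation":[0,0.0055,0]},{"fingers":0.03,"xyz":[0,0,0],"rotation":[0,0,0]},{"fingers":0.03,"xyz":[0,0,0],"rotation":[0,0,0]}]' >/dev/null
python3 -c 'from h import *;vs()'
python3 -m pendant '[{"fingers":0.03,"xyz":[0,0,0.0005],"rotation":[0,0,0]},{"fingers":0.03,"xyz":[0,0,0],"rotation":[0,0,0]},{"fingers":0.03,"xyz":[0,0,0],"rotation":[0,0,0]},{"fingers":0.03,"xyz":[0,0,0],"rotation":[0,0,0]},{"fingers":0.03,"xyz":[0,0,0],"rotation":[0,0,0]}]' >/dev/null
python3 -c 'from h import *;vs()'
```

```text
t 20.45 TCP [-3.8  1.1 49.5] near [-54.1   1.   40.9] far [45.9  1.1 40.9] tilt 0.01 yaw -16.42 F [17.9 -3.4  3.7] M [-1.78 -3.27  0.05] w 0.0382
t 20.95 TCP [-3.7  1.1 49.2] near [-54.    1.   40.6] far [46.   1.2 40.6] tilt 0.02 yaw -16.42 F [17.6 -3.   6. ] M [-1.73 -3.01  0.1 ] w 0.0382
```

```bash

python3 -m pendant '[{"fingers":0.03,"xyz":[-0.0015,0,0],"rotation":[0,0,0]},{"fingers":0.03,"xyz":[-0.0015,0,0],"rotation":[0,0,0]},{"fingers":0.03,"xyz":[-0.0015,0,0],"rotation":[0,0,0]},{"fingers":0.03,"xyz":[-0.0015,0,0],"rotation":[0,0,0]},{"fingers":0.03,"xyz":[0,0,0],"rotation":[0,0,0]}]' >/dev/null
python3 -c 'from h import *;vs()'
python3 -m pendant '[{"fingers":0.03,"xyz":[-0.001,0,0],"rotation":[0,0,0]},{"fingers":0.03,"xyz":[-0.001,0,0],"rotation":[0,0,0]},{"fingers":0.03,"xyz":[0,0,0],"rotation":[0,0,0]},{"fingers":0.03,"xyz":[0,0,0],"rotation":[0,0,0]},{"fingers":0.03,"xyz":[0,0,0],"rotation":[0,0,0]}]' >/dev/null
python3 -c 'from h import *;vs()'
```

```text
t 21.45 TCP [ 1.4  1.2 48.9] near [-48.9   1.1  40.4] far [51.1  1.3 40.2] tilt -0.08 yaw -16.41 F [12.  -2.9  5.5] M [-1.12 -2.12  0.05] w 0.0386
t 21.95 TCP [ 2.7  1.2 48.8] near [-47.6   1.1  40.3] far [52.4  1.3 40.1] tilt -0.15 yaw -16.39 F [ 6.2 -1.9  7.9] M [-0.81 -1.27 -0.07] w 0.0382
```

```bash

python3 -m pendant '[{"fingers":0.03,"xyz":[-0.001,0,-0.0003],"rotation":[0,0,0]},{"fingers":0.03,"xyz":[-0.001,0,-0.0003],"rotation":[0,0,0]},{"fingers":0.03,"xyz":[-0.0008,0,0],"rotation":[0,0,0]},{"fingers":0.03,"xyz":[0,0,0],"rotation":[0,0,0]},{"fingers":0.03,"xyz":[0,0,0],"rotation":[0,0,0]}]' >/dev/null
python3 - <<'E'
from h import *
vs()
a,d,pr=snap("wrist","w7"); hsv=cv2.cvtColor(a,cv2.COLOR_RGB2HSV)
g=(hsv[...,0]>45)&(hsv[...,0]<85)&(hsv[...,1]>110); o=(hsv[...,0]<20)&(hsv[...,1]>150)&(hsv[...,2]>180)
for r in(184,190,196):
    k=np.flatnonzero(g[r]); w=ray([[k[0]-.5,r],[k[-1]+.5,r]],pr,.0445)[:,:2]*1000-c0; print(r,"board",k[0],k[-1],(w@f).mean().round(2),np.diff(w@f).round(1))
for r in range(130,190,4):
    k=np.flatnonzero(o[r,190:372])+190; k=k[(k>202)&(k<364)]
    if len(k)>90: w=ray([[k[0]-.5,r],[k[-1]+.5,r]],pr,.0495)[:,:2]*1000-c0; print(r,k[0],k[-1],"lip",(w@f).mean().round(2),np.diff(w@f).round(1))
E
```

```text
t 22.45 TCP [ 4.5  1.1 48.8] near [-45.9   1.   40.4] far [54.1  1.2 39.9] tilt -0.27 yaw -16.37 F [3.  1.6 8. ] M [ 0.2  -0.79 -0.12] w 0.0381
184 board 196 366 0.07 [69.6]
190 board 196 365 -0.14 [69.5]
196 board 197 365 0.07 [69.4]
134 203 360 lip 0.21 [59.8]
138 203 359 lip 0.02 [59.6]
142 203 359 lip 0.03 [59.8]
146 203 359 lip 0.03 [60.]
150 203 359 lip 0.03 [60.2]
154 203 358 lip -0.16 [60.]
158 203 358 lip -0.16 [60.1]
162 203 358 lip -0.16 [60.3]
166 203 358 lip -0.16 [60.5]
170 204 358 lip 0.04 [60.3]
174 205 357 lip 0.04 [59.7]
```

```bash

python3 -m pendant '[{"fingers":0.03,"xyz":[-0.0006,0,-0.0005],"rotation":[0,0,0]},{"fingers":0.03,"xyz":[-0.0006,0,-0.0005],"rotation":[0,0,0]},{"fingers":0.03,"xyz":[0,0,0],"rotation":[0,0,0]},{"fingers":0.03,"xyz":[0,0,0],"rotation":[0,0,0]},{"fingers":0.03,"xyz":[0,0,0],"rotation":[0,0,0]}]' >/dev/null
python3 -c 'from h import *;vs()'
```

```text
t 23.0 TCP [ 4.9  1.  48.9] near [-45.4   0.9  40.7] far [54.5  1.1 40. ] tilt -0.38 yaw -16.35 F [ 1.3  6.1 -2.3] M [ 1.02 -0.83 -0.09] w 0.0382
```

```bash

python3 -m pendant '[{"fingers":0.03,"xyz":[-0.0003,0.0005,0],"rotation":[0,0,0]},{"fingers":0.03,"xyz":[0,0,0],"rotation":[0,0,0]},{"fingers":0.03,"xyz":[0,0,0],"rotation":[0,0,0]},{"fingers":0.03,"xyz":[0,0,0],"rotation":[0,0,0]},{"fingers":0.03,"xyz":[0,0,0],"rotation":[0,0,0]}]' >/dev/null
python3 -c 'from h import *;vs()'
python3 -m pendant '[{"fingers":0.042,"xyz":[0,0,0],"rotation":[0,0,0]},{"fingers":0.05,"xyz":[0,0,0],"rotation":[0,0,0]},{"fingers":0.055,"xyz":[0,0,0],"rotation":[0,0,0]},{"fingers":0.06,"xyz":[0,0,0],"rotation":[0,0,0]},{"fingers":0.06,"xyz":[0,0,0],"rotation":[0,0,0]}]' 20 >/dev/null
python3 -c 'from h import *;vs()'
```

```text
t 23.5 TCP [ 5.2  1.  48.9] near [-45.1   0.9  40.7] far [54.9  1.1 40. ] tilt -0.37 yaw -16.37 F [-0.2  4.8 -2.6] M [ 1.1  -0.52 -0.07] w 0.0383
t 24.0 TCP [ 5.5  0.7 49.1] near [-44.9   0.6  40.8] far [55.1  0.8 40.2] tilt -0.34 yaw -16.38 F [ 0.  -0.6 -0.2] M [ 0.   -0.03 -0.01] w 0.0601
```

Released, and the forces are zero. I'll lift 120 mm and inspect.

```bash

python3 -m pendant '[{"fingers":0.075,"xyz":[0,0,-0.005],"rotation":[0,0,0]},{"fingers":0.085,"xyz":[0,0,-0.015],"rotation":[0,0,0]},{"fingers":0.085,"xyz":[0,0,-0.03],"rotation":[0,0,0]},{"fingers":0.085,"xyz":[0,0,-0.03],"rotation":[0,0,0]},{"fingers":0.085,"xyz":[0,0,-0.02],"rotation":[0,0,0]}]' >/dev/null
python3 -m pendant '[{"fingers":0.085,"xyz":[0.02,0,-0.03],"rotation":[0,0,0]},{"fingers":0.085,"xyz":[0.02,0,0],"rotation":[0,0,0]},{"fingers":0.085,"xyz":[0,0,0],"rotation":[0,0,0]},{"fingers":0.085,"xyz":[0,0,0],"rotation":[0,0,0]},{"fingers":0.085,"xyz":[0,0,0],"rotation":[0,0,0]}]' >/dev/null
python3 - <<'E'
from h import *
vs()
a,d,pr=snap("wrist","w8"); np.savez("w8.npz",a=a,d=d,R=pr[1],t=pr[2]); hsv=cv2.cvtColor(a,cv2.COLOR_RGB2HSV)
g=(hsv[...,0]>45)&(hsv[...,0]<85)&(hsv[...,1]>110); X=cloud(d,pr)
v,u=np.indices(d.shape); 
w=X[g]; S=np.c_[(w[:,:2]*1000-c0)@e,(w[:,:2]*1000-c0)@f,w[:,2]*1000]; ok=(abs(S[:,1])<36)&(S[:,2]<60)&(S[:,2]>30)&(abs(S[:,0])<65); S=S[ok]
A=np.c_[S[:,:2],np.ones(len(S))]; c=np.linalg.lstsq(A,S[:,2],rcond=None)[0]; print("plane",c, "deg",np.degrees(c[:2]))
for lo,hi in((-40,-20),(25,50)):
    q=S[(S[:,0]>lo)&(S[:,0]<hi)]; print("s",lo,hi,"z med",np.median(q[:,2]).round(1))
E
```

```text
t 25.0 TCP [-33.4   0.6 179.1] near [-83.8   0.5 170.8] far [ 16.2   0.7 170.2] tilt -0.35 yaw -16.38 F [ 0.4 -0.2  0.2] M [ 0.03 -0.03  0.  ] w 0.0848
plane [-6.92320591e-03  2.08074659e-03  4.38731476e+01] deg [-0.39667048  0.119218  ]
s -40 -20 z med 44.1
s 25 50 z med 43.6
```

View pics/w8.png

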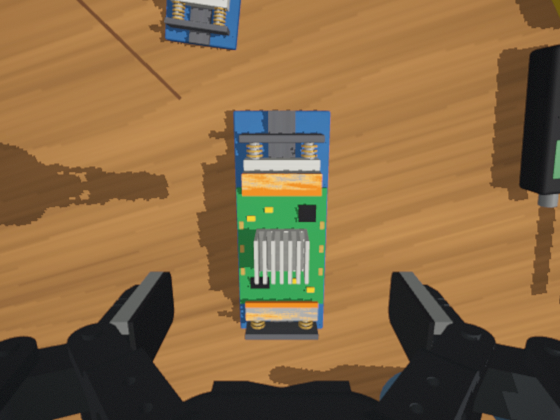

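The board is seated under both lips (near lip rows 173–196, far lip 302–322) with its top at about 44 mm, which is level on the ledges. One last numeric check of the centring.

```bash
python3 - <<'E'
from h import *
z=np.load("w8.npz"); a=z["a"]; pr=(P("wrist")[0],z["R"],z["t"]); hsv=cv2.cvtColor(a,cv2.COLOR_RGB2HSV)
g=(hsv[...,0]>45)&(hsv[...,0]<85)&(hsv[...,1]>110); o=(hsv[...,0]<20)&(hsv[...,1]>150)&(hsv[...,2]>180)
for r in(202,220,250,270,290,298):
    k=np.flatnonzero(g[r,225:345])+225; w=ray([[k[0]-.5,r],[k[-1]+.5,r]],pr,.044)[:,:2]*1000-c0; print(r,"board",k[0],k[-1],(w@f).round(1),(w@f).mean().round(2))
for r in list(range(180,196,4))+[305,308]:
    k=np.flatnonzero(o[r,239:327])+239; w=ray([[k[0]-.5,r],[k[-1]+.5,r]],pr,.051)[:,:2]*1000-c0; print(r,"lip",k[0],k[-1],(w@f).round(1),(w@f).mean().round(2))
n=[np.flatnonzero(o[180:205,u])[-1]+180.5 for u in range(260,310,5)]; m=[np.flatnonzero(o[295:315,u])[0]+294.5 for u in range(260,310,5)]
s1=np.median([(ray([u,r],pr,.051)[0,:2]*1000-c0)@e for u,r in zip(range(260,310,5),n)]); s2=np.median([(ray([u,r],pr,.048)[0,:2]*1000-c0)@e for u,r in zip(range(260,310,5),m)])
print("lips",s1,s2,"gap",s2-s1)
E
```

```text
202 board 237 325 [-35.   34.4] -0.3
220 board 237 325 [-35.5  34.9] -0.29
250 board 239 324 [-34.7  35. ] 0.14
270 board 239 323 [-35.2  34.7] -0.25
290 board 240 322 [-35.   34.5] -0.23
298 board 240 322 [-35.2  34.7] -0.22
180 lip 249 320 [-24.6  29.2] 2.29
184 lip 275 320 [-5.2 29.3] 12.06
188 lip 248 321 [-25.5  30.2] 2.32
192 lip 242 320 [-30.1  29.5] -0.32
305 lip 246 317 [-29.5  29.9] 0.19Traceback (most recent call last):
  File "<stdin>", line 7, in <module>
IndexError: index 0 is out of bounds for axis 0 with size 0
```

Board middle is at −0.25 mm and the lip middles at −0.3 and +0.2 mm, so it is centred and square. Handing in.

```bash
python3 -c 'from station import manip; print(manip.hand_in())'
```

```text
the job is handed in; nothing more can be done
None
```

The board is mounted in the large blue vice, heat sink up, under both lips, within about 0.4° of level and 0.5 mm of the middle of the jaws. It is released with the arm clear, handed in at about 25 s, and the highest push I read on the vice was about 20 N.

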